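# Find the socket that fits a dryer fan's hub nut and hold it seated

## Robot

A 6-joint arm with a two-finger parallel gripper is mounted at the origin on the work surface. World frame = base frame: x ahead of the robot, y to its left, z up, the work surface at z = 0. Lengths are in m, angles in rad, forces in N, time in s.
With the tool pointing down it reaches from about 0.25 to 0.775 m from the base axis. Payload 4 kg.
Tool frame: the origin (TCP) lies midway between the tips of the shut fingers; the grasp point (between the pads) lies 19 mm behind it; z points along the fingers, x is the direction in which the jaws open and shut, and the axes are right-handed (so a half turn about z gives the same grasp; the last joint's range is limited). The gripper opens to 85 mm and grips with 20 to 120 N. Pads are 22 mm wide; open, the fingers measure 114 mm over their backs; the gripper's body (76 mm by 85 mm) begins 54 mm behind the grasp point. The pads swing forward as they close: fully open they stand 13 mm farther back than shut.
Start: joints at [-1.227, 0.087, 1.371, -0, 1.684, -0.103], TCP at [0.238, -0.496, 0.231] pointing down, gripper open.
Joint ranges: [-3.1, 3.1], [-0.76, 2.03], [0.27, 2.55], [-1.08, 4.22], [0.17, 2.65], [-2.57, 2.57]. Speed limits (rad/s): [2.79, 2.79, 3.14, 3.14, 3.14, 3.14].

## Interface

Orientations are given as a unit quaternion [w, x, y, z].
In Python, from bench import arm gives the robot as it stands. The module is installed in compiled form; this text tells all that it offers.
- The arm moves only by the tool drive_tool, never from a script. Its argument "steps" is a list that holds one entry, the list of rows, each a list of 5 numbers: the finger opening in mm, from 0 to 85.4, then the shift along the world's x, y, z in mm, then the turn about the world's z in degrees. A call has exactly 5 rows; each row shifts and turns the commanded pose from where the row before left it; what a row does not reach is not made up. A row lasts 1/8 s, in which the tool goes at most 62.5 mm and 10.7 degrees, less where a joint would pass 70% of its speed; a pose out of reach is approached as far as the arm can. A call is refused whole if a number of a shift passes 62.5 or a number of a turn 10.7, either way. A call with a gripper value outside its range is refused whole. The fingers move at their own pace and stop on an object; "grip_force" is the grip in N (left out, the last holds). Time passes only in rows, so rows that do not move let the fingers close, or fill a call up. It gives the time, the measured TCP pose, the force and the opening at its end, in the units of the state.
- arm.observe(): the state, without advancing time (a new reading comes with each control period).
- arm.grab_frame(name): name is "scene" or "top" or "wrist"; returns (picture, depth): 480x640x3 uint8, red, green, blue; 480x640 float32, m along the optical axis (not along the pixel's ray), 0 where there is no reading.
- arm.camera_model(name): a dict with "camera_matrix" (3x3 intrinsics, pixels), "k1" (the pictures are not rectified: a ray, as slopes to the right and down, at radius r is drawn at 1 + k1 r^2 times it, then the intrinsics apply), "rvec" (rotation vector, rad) and "tvec" (3), from world to camera coordinates, as OpenCV has them. Camera axes: x right, y down, z forward; pixel columns grow to the right and rows downward; lengths in m; the calibration is good to about 2 mm. A picture is of the moment at which its call begins: read the wrist's pose just before it. camera_model takes no time and is no camera call; for the wrist camera it gives the pose at the moment of the call.
- arm.finish_job(): hands the job in, once; it reports no verdict.
Trained networks look in the newest picture that a camera, given by its name, has taken for a name from the list of things; names that differ only in an ending like _2 or _b are one class to them, and where a whole thing is asked for, a point or a joint stands for the part that bears it (a point fixed in the world has none). Each returns a list of dicts, best first, with "confidence" (0 to 1); they miss things now and then, are a little off and sometimes report something else, mostly with a low value. They report only what shows in the picture. A call takes as long as a camera call. They do not tell look-alikes from the thing itself.
- arm.search_frame(camera, query): "centre" ([column, row] in pixels, amid what is visible of it).
- arm.mark_of(camera, query): "centre" ([column, row] in pixels: a listed point, or the origin of a listed thing).
The state is a dict: "time_s": time; "qpos": joint angles; "qd": joint speeds; "joint_efforts": joint torques, N m; "ee_pos": TCP position; "orientation": TCP orientation; "wrist_force": force on the tool from outside, world axes, zero at the start; "wrist_torque": the same for the moment, N m; "gripper_width": finger opening in m.
Only numpy, scipy, OpenCV 4.12 (cv2) and the standard library are available. Lean on these libraries where they do the work, as an engineer would, in place of code of your own. Each camera call takes 0.05 s, during which the arm holds its last target. There are 200 camera calls.

## Task

The dryer's circulation fan on the green mat is to have its hub nut tightened: try the sockets from the rail on the nut to find the one that fits, but never let an oversized, slack socket down over the nut, and stand every other socket back on a post of the rail. Finish while still gripping the fitting socket, upright and fully home on the nut with a light push down, so that it is ready to turn; do not let go. Leave the rest of the bench as it is.

Things in the scene. Friction and masses are not known exactly. Their poses are not given: they have to be found in the camera images.
- mat: thin green mat, 220 x 220 x 2 mm, flat on the bench; the fan to be worked on stands in its middle (any of the three; the others are spares farther back). A fitting socket goes down until its rim rests on the fan's washer; one too small stops on top of the nut, one too large drops over it with play. Origin: centre of the underside
- fan_p: one of 3 circulation fans, fixed, alike but for the hub nut (19, 24 or 30 mm across flats, 12, 15 or 18 mm high; which is not told). 190 mm square plate, ring of diameter 175 to 76 mm high, black impeller. Over the origin: washer (diameter 47, top 85 mm above the origin), on it the brass nut (top edge chamfered), stud 3 mm above nut. Two nut flats face this body's +x and -x. Origin: centre of underside, z up
- fan_q: one of 3 circulation fans, fixed, alike but for the hub nut (19, 24 or 30 mm across flats, 12, 15 or 18 mm high; which is not told). 190 mm square plate, ring of diameter 175 to 76 mm high, black impeller. Over the origin: washer (diameter 47, top 85 mm above the origin), on it the brass nut (top edge chamfered), stud 3 mm above nut. Two nut flats face this body's +x and -x. Origin: centre of underside, z up
- fan_r: one of 3 circulation fans, fixed, alike but for the hub nut (19, 24 or 30 mm across flats, 12, 15 or 18 mm high; which is not told). 190 mm square plate, ring of diameter 175 to 76 mm high, black impeller. Over the origin: washer (diameter 47, top 85 mm above the origin), on it the brass nut (top edge chamfered), stud 3 mm above nut. Two nut flats face this body's +x and -x. Origin: centre of underside, z up
- socket_19: dark socket for 19 mm nuts, green band, mouth down, 0.22 kg: hex opening 20.2 mm across flats, 26 deep; outside diameter 30, 45 mm high. Above it, one piece, a bright hex shank to grip, 22 mm across flats, 45 to 81 mm above the origin. Flats of shank and opening are parallel, two face this body's +x and -x. Origin: centre of the mouth rim, z to the shank. Starts on any post, any yaw
- socket_24: dark socket for 24 mm nuts, blue band, mouth down, 0.3 kg: hex opening 25.2 mm across flats, 26 deep; outside diameter 37, 45 mm high. Above it, one piece, a bright hex shank to grip, 22 mm across flats, 45 to 81 mm above the origin. Flats of shank and opening are parallel, two face this body's +x and -x. Origin: centre of the mouth rim, z to the shank. Starts on any post, any yaw
- socket_30: dark socket for 30 mm nuts, orange band, mouth down, 0.42 kg: hex opening 31.2 mm across flats, 26 deep; outside diameter 44, 45 mm high. Above it, one piece, a bright hex shank to grip, 22 mm across flats, 45 to 81 mm above the origin. Flats of shank and opening are parallel, two face this body's +x and -x. Origin: centre of the mouth rim, z to the shank. Starts on any post, any yaw
- post_0 (a point): foot of one of 3 black posts (diameter 14, 18 mm high, domed tip, 70 mm apart) on the socket rail: a fixed aluminium bar 48 mm wide, 230 long, top 40 mm above the bench, red end caps. Sockets stand mouth down over the posts. The point is on the post's axis at the bar's top, where a socket's rim rests
- post_1 (a point): foot of one of 3 black posts (diameter 14, 18 mm high, domed tip, 70 mm apart) on the socket rail: a fixed aluminium bar 48 mm wide, 230 long, top 40 mm above the bench, red end caps. Sockets stand mouth down over the posts. The point is on the post's axis at the bar's top, where a socket's rim rests
- post_2 (a point): foot of one of 3 black posts (diameter 14, 18 mm high, domed tip, 70 mm apart) on the socket rail: a fixed aluminium bar 48 mm wide, 230 long, top 40 mm above the bench, red end caps. Sockets stand mouth down over the posts. The point is on the post's axis at the bar's top, where a socket's rim rests
- ratchet: bystander, loose: ratchet with red grip, 250 x 38 x 33 mm. Origin: near its middle, on the underside
- screwdriver: bystander, loose: screwdriver, 190 mm long. Origin: near its middle, on the underside
- spray_bottle: bystander, loose: white bottle with blue cap, diameter 62, height 180 mm. Origin: near its middle, on the underside
- grease_jar: bystander, loose: white jar with yellow lid, diameter 68, height 70 mm. Origin: near its middle, on the underside
- washer_bowl: bystander, loose: steel bowl, diameter 100, height 40 mm. Origin: near its middle, on the underside
- brush: bystander, loose: cleaning brush, 190 mm long. Origin: near its middle, on the underside
- bracket: bystander, loose: aluminium angle bracket 80 x 40 x 44 mm. Origin: near its middle, on the underside
Things that resemble listed ones, but are neither listed nor needed, are in the scene too. Leave any turquoise look-alike of the socket_19 alone.

How it is judged:
By the outcome, as a careful person would: the job done as asked, in the order asked, and still so for the second after the job is handed in, while the arm keeps its last pose, push and grip.
It also fails if it takes over 72 s, if anything falls off the work surface, if the arm or the gripper's body presses on something with over 40 N, if the wrist force passes 120 N, or if a joint passes its speed limit or range.

## Working session

There is one attempt and no reset: what is moved stays moved. The work goes in short steps, Python scripts to look and compute and a tool call to move; the robot and the scene stay as the last step left them, time stands still between calls to the robot, and variables do not carry over. Pictures are saved under pics/ and viewed, about 8 in all and at most 12, crops included, and the job is handed in when it is done.

Besides the shell and the picture viewer there is one more tool, called after "Call:" by a JSON object that holds its "method" and its "body". drive_tool: Moves the arm, as the interface text tells. Its arguments: {"type":"object","properties":{"steps":{"type":"array","items":{"type":"array","items":{"type":"array","items":{"type":"number"}}}},"grip_force":{"type":"number"}},"required":["steps"]}

```bash
mkdir -p pics; cat > h.py <<'E'
import numpy as np, cv2
from bench import arm
def ray(cam,px,m=None):
    m=m or arm.camera_model(cam); K=np.array(m["camera_matrix"]);k=m["k1"]
    d=[(px[0]-K[0,2])/K[0,0],(px[1]-K[1,2])/K[1,1]]; d=np.array(d); u=d.copy()
    for _ in range(20): u=d/(1+k*(u@u))
    R=cv2.Rodrigues(np.array(m["rvec"],float))[0]; t=np.array(m["tvec"],float).ravel()
    return R,t,np.array([u[0],u[1],1.])
def at_z(cam,px,z,m=None):
    R,t,u=ray(cam,px,m); c=-R.T@t; d=R.T@u; return c+d*(z-c[2])/d[2]
def at_d(cam,px,dep,m=None):
    R,t,u=ray(cam,px,m); return R.T@(u*dep-t)
def proj(cam,P,m=None):
    m=m or arm.camera_model(cam); R=cv2.Rodrigues(np.array(m["rvec"],float))[0]
    p=R@np.array(P)+np.array(m["tvec"],float).ravel(); u=p[:2]/p[2]; u=u*(1+m["k1"]*(u@u)); K=np.array(m["camera_matrix"])
    return u*[K[0,0],K[1,1]]+K[:2,2]
def save(n,img): cv2.imwrite("pics/"+n+".png",cv2.cvtColor(img,cv2.COLOR_RGB2BGR))
E
python3 - <<'E'
from h import *
s=arm.observe();print(s)
for c in["top","scene"]:
    im,d=arm.grab_frame(c);save(c+"0",im);np.savez(c+"0",im=im,d=d)
    m=arm.camera_model(c);print(c,m)
    for q in["mat","fan_p","socket_19","socket_24","socket_30","post_0"]:
        for r in arm.mark_of(c,q)[:5]:
            z={"mat":0,"fan_p":.002}.get(q,.04)
            print(q,np.round(r["centre"]),round(r["confidence"],2),at_z(c,r["centre"],z).round(3))
E
```

```text
{'time_s': 0.0, 'qpos': array([-1.22705259e+00,  8.80040560e-02,  1.37227234e+00, -1.13362149e-05,
        1.68361015e+00, -1.03088124e-01]), 'qd': array([ 0.00056921,  0.00172727,  0.00018215, -0.00086297, -0.00066065,
       -0.00038824]), 'joint_efforts': array([-4.03929807e-04, -3.51873493e+01, -3.13269246e+01, -6.84443717e-05,
        1.09027448e-02, -8.34794719e-06]), 'ee_pos': array([ 0.23748901, -0.49552651,  0.23010315]), 'orientation': array([-7.03365182e-04,  8.46199620e-01, -5.32864793e-01, -9.05977967e-04]), 'wrist_force': array([ 0.08357498, -0.32542199, -0.30551115]), 'wrist_torque': array([-0.05902753, -0.0322489 ,  0.00619226]), 'gripper_width': 0.08556697138480499}
top {'camera_matrix': array([[557.47837025,   0.        , 309.41155548],
       [  0.        , 557.47837025, 241.38062049],
       [  0.        ,   0.        ,   1.        ]]), 'k1': 0.05500963386915886, 'rvec': array([ 2.1313106 , -2.13749975,  0.18123646]), 'tvec': array([-0.00489632,  0.55978496,  1.64556995])}
fan_p [357. 178.] 0.97 [ 0.772 -0.159  0.002]
fan_p [246. 260.] 0.95 [0.509 0.19  0.002]
fan
[... 1438 characters left out ...]
[0.519 0.182 0.002]
socket_19 [221. 325.] 0.71 [ 0.616 -0.355  0.04 ]
socket_19 [224. 277.] 0.66 [ 0.489 -0.256  0.04 ]
socket_19 [192. 288.] 0.58 [ 0.473 -0.331  0.04 ]
socket_24 [221. 325.] 0.71 [ 0.616 -0.355  0.04 ]
socket_24 [224. 277.] 0.66 [ 0.489 -0.256  0.04 ]
socket_24 [192. 288.] 0.58 [ 0.473 -0.331  0.04 ]
socket_30 [221. 325.] 0.71 [ 0.616 -0.355  0.04 ]
socket_30 [224. 277.] 0.66 [ 0.489 -0.256  0.04 ]
socket_30 [192. 288.] 0.58 [ 0.473 -0.331  0.04 ]
post_0 [195. 286.] 0.87 [ 0.473 -0.324  0.04 ]
post_0 [273. 327.] 0.7 [ 0.692 -0.283  0.04 ]
post_0 [247. 267.] 0.61 [ 0.493 -0.193  0.04 ]
post_0 [220. 274.] 0.58 [ 0.475 -0.256  0.04 ]
post_0 [364. 229.] 0.27 [0.567 0.134 0.04 ]
```

View pics/top0.png

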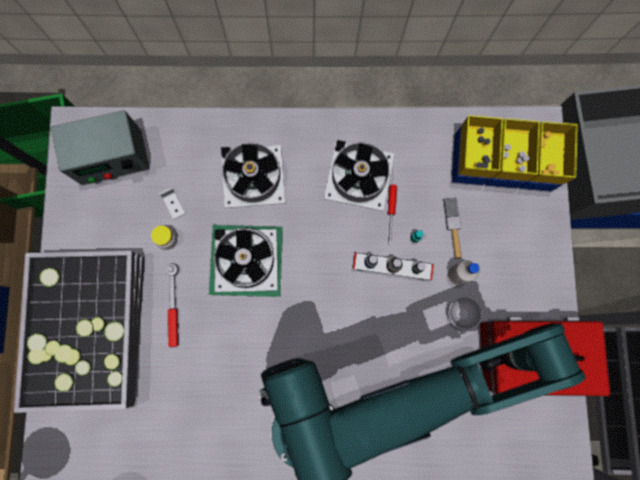

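View pics/scene0.png

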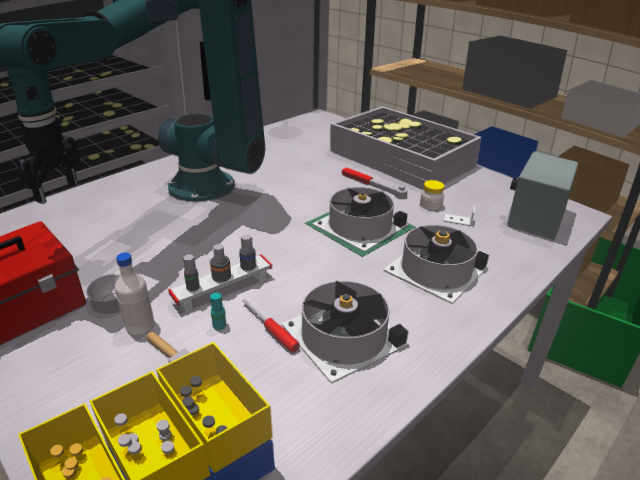

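Three fans: the one on the green mat is at top (246,260), and the others, at (251,178) and (357,178), are spares. The rail is at top (393,266). In the scene view the bands run green (190,273), orange (220,264) and blue (247,253). The turquoise look-alike at (416,236) stands off the rail, so I leave it. I'll move over the rail for a close look.

Call:
{"method": "drive_tool", "body": {"steps": [[[85,34,40,20,0],[85,34,40,20,0],[85,34,40,20,0],[85,34,40,20,0],[85,34,40,20,0]]]}}

```text
time_s: 1.32
ee_pos: [0.4085, -0.2946, 0.3322]
orientation: [0.0, 0.846, -0.533, 0.0]
wrist_force: [0.2, -0.7, -0.6]
gripper_width: 0.0851
```

```bash
python3 - <<'E'
from h import *
s=arm.observe();print(s["ee_pos"],s["orientation"],s["wrist_force"])
m=arm.camera_model("wrist");print(m)
im,d=arm.grab_frame("wrist");save("w1",im);np.savez("w1",im=im,d=d,m=m)
for q in["socket_19","post_0"]:
  for r in arm.mark_of("wrist",q)[:6]: print(q,np.round(r["centre"]),round(r["confidence"],2),at_z("wrist",r["centre"],.04,m).round(4))
E
```

```text
[ 0.40849669 -0.29463949  0.33223115] [ 9.25423490e-05  8.46123997e-01 -5.32985891e-01  4.61011925e-04] [ 0.15424161 -0.6802391  -0.59982271]
{'camera_matrix': array([[395.18754861,   0.        , 316.99608722],
       [  0.        , 395.18754861, 237.06337682],
       [  0.        ,   0.        ,   1.        ]]), 'k1': -0.02142484479960538, 'rvec': array([-2.45562138,  1.54721797,  0.21095165]), 'tvec': array([-0.44287415,  0.16932217,  0.54063646])}
socket_19 [262.  72.] 0.9 [ 0.4946 -0.1912  0.04  ]
socket_19 [415.  65.] 0.71 [ 0.568 -0.33   0.04 ]
socket_19 [372. 147.] 0.66 [ 0.4761 -0.329   0.04  ]
socket_19 [319. 114.] 0.59 [ 0.4821 -0.2627  0.04  ]
post_0 [375. 149.] 0.85 [ 0.4759 -0.3321  0.04  ]
```

View pics/w1.png

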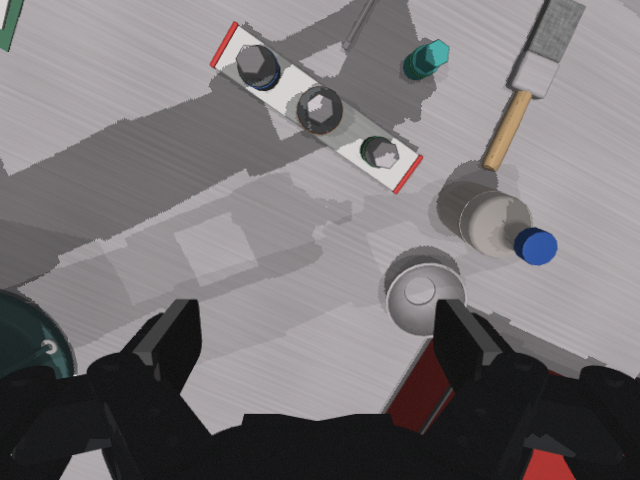

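Rail in the wrist picture: blue (258,67), orange (319,110), green (380,153). The turquoise look-alike is at (427,60), off the rail. Next I'll get shank centres and yaws from depth, and go over to see the nut.

```bash
cat >> h.py <<'E'
def cloud(d,m):
    K=np.array(m["camera_matrix"]);v,u=np.mgrid[0:480,0:640]
    p=np.stack([u.ravel(),v.ravel()],1).astype(np.float64)[:,None]
    n=cv2.undistortPoints(p,K,np.array([m["k1"],0,0,0,0.]))[:,0]
    R=cv2.Rodrigues(np.array(m["rvec"],float))[0];t=np.array(m["tvec"],float).ravel()
    P=np.c_[n,np.ones(len(n))]*d.ravel()[:,None]
    W=(P-t)@R; W[d.ravel()==0]=np.nan
    return W.reshape(480,640,3)
from scipy.optimize import minimize
def hexfit(xy,af=None):
    # xy boundary-filled points of top face; silhouette overlap by hull; returns centre, yaw of a flat normal (deg mod 60), across flats
    h=cv2.convexHull((xy*1e4).astype(np.float32))[:,0]/1e4
    c=np.array(cv2.minEnclosingCircle((xy*1e4).astype(np.float32))[0])/1e4
    best=None
    for a in np.arange(0,60,.5):
        N=np.stack([[np.cos(np.radians(a+60*k)),np.sin(np.radians(a+60*k))] for k in range(6)])
        s=(N@xy.T); s=np.percentile(s,98,axis=1); w=s[:3]+s[3:]
        if best is None or w.sum()<best[0]:
            cc=np.linalg.lstsq(N[:3],(s[:3]-s[3:])/2,rcond=None)[0]; best=(w.sum(),a,cc,w)
    return best[2],best[1],best[3]
E
python3 - <<'E'
from h import *
f=np.load("w1.npz",allow_pickle=True);W=cloud(f["d"],f["m"].item())
for n,c in dict(g=(.476,-.33),o=(.4835,-.261),b=(.4945,-.192)).items():
    k=(np.hypot(W[...,0]-c[0],W[...,1]-c[1])<.035)&(W[...,2]>.112)
    P=W[k];c2,a,w=hexfit(P[:,:2]);print(n,len(P),np.median(P[:,2]).round(4),P[:,2].std().round(4),P[:,:2].mean(0).round(4),c2.round(4),a,w.round(4))
E
```

```text
g 2918 0.3993 0.1124 [ 0.4516 -0.3429] [ 0.4613 -0.3358] 54.5 [0.0402 0.0201 0.0392]
o 577 0.1216 0.0008 [ 0.4843 -0.2616] [ 0.4842 -0.2616] 10.0 [0.0206 0.0201 0.0197]
b 682 0.1214 0.0018 [ 0.4945 -0.1933] [ 0.4945 -0.1931] 33.5 [0.0204 0.021  0.0205]
```

Call:
{"method": "drive_tool", "body": {"steps": [[[85,5,55,0,0],[85,5,55,0,0],[85,5,55,0,0],[85,5,55,0,0],[85,5,55,0,0]]]}}

```text
time_s: 2.1
ee_pos: [0.4323, -0.0206, 0.3306]
orientation: [0.0, 0.846, -0.534, -0.0]
wrist_force: [1.0, -0.3, -1.0]
gripper_width: 0.0849
```

Call:
{"method": "drive_tool", "body": {"steps": [[[85,0,50,-10,0],[85,0,50,-10,0],[85,0,10,-10,0],[85,0,0,-10,0],[85,0,0,0,0]]]}}

```text
time_s: 2.72
ee_pos: [0.4324, 0.0874, 0.29]
orientation: [0.001, 0.846, -0.534, -0.001]
wrist_force: [-0.9, 0.3, -0.2]
gripper_width: 0.0853
```

```bash
python3 - <<'E'
from h import *
s=arm.observe();print(s["ee_pos"],s["qpos"])
m=arm.camera_model("wrist")
im,d=arm.grab_frame("wrist");save("w2",im);np.savez("w2",im=im,d=d,m=m)
for r in arm.mark_of("wrist","fan_p")[:6]: print(np.round(r["centre"]),round(r["confidence"],2),at_z("wrist",r["centre"],.002,m).round(4))
W=cloud(d,m);p=proj("wrist",[.509,.19,.1],m);print(p)
E
```

```text
[0.43237152 0.08738275 0.28998207] [ 7.14188972e-02 -1.59177044e-01  1.49416003e+00 -9.29170449e-04
  1.80913714e+00  1.19762982e+00]
[240.32974547  65.64497799]
```

View pics/w2.png

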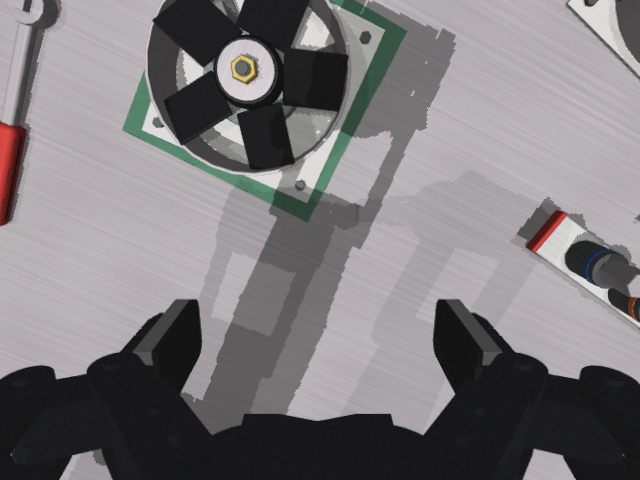

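The mat's nut is at (243,68). It looks small: about 26 px across against about 60 px for the 47 mm washer, which suggests 19 mm. I'll measure it.

```bash
python3 - <<'E'
from h import *
f=np.load("w2.npz",allow_pickle=True);m=f["m"].item();im=f["im"];W=cloud(f["d"],m)
hsv=cv2.cvtColor(im,cv2.COLOR_RGB2HSV)
r=(slice(30,110),slice(200,290));Wr=W[r];H=hsv[r]
br=(H[...,0]>12)&(H[...,0]<35)&(H[...,1]>90)&(H[...,2]>60)
P=Wr[br];print("brass",br.sum(),np.percentile(P[:,2],[10,50,90]).round(4))
c=np.median(P[:,:2],0);rr=np.hypot(*(Wr[...,:2]-c).transpose(2,0,1))
w=(rr>.017)&(rr<.022);print("washer z",np.percentile(Wr[w][:,2],[10,50,90]).round(4))
bz=Wr[(rr<.022)&(Wr[...,2]>.092)];print("high",len(bz),np.histogram(bz[:,2],np.arange(.090,.116,.002)))
for Q in(P[P[:,2]>.09],bz):
    c2,a,ww=hexfit(Q[:,:2]);print(len(Q),c2.round(4),a,ww.round(4))
# washer/high platform circle
k=(np.abs(Wr[...,2]-.087)<.004)&(rr<.03)
print("washer circ",[np.round(x,4) for x in cv2.minEnclosingCircle((Wr[k][:,:2]*1e3).astype(np.float32))])
# green mat orientation
g=((hsv[...,0]>60)&(hsv[...,0]<95)&(hsv[...,1]>90)&(np.hypot(W[...,0]-c[0],W[...,1]-c[1])<.2)&(np.abs(W[...,2])<.012))
print(g.sum(),cv2.minAreaRect((W[g][:,:2]*1e3).astype(np.float32)))
b=im[10:130,180:300];save("c2",cv2.resize(b,(600,600),interpolation=cv2.INTER_CUBIC))
f=np.load("w1.npz",allow_pickle=True);W=cloud(f["d"],f["m"].item())
k=(np.hypot(W[...,0]-.476,W[...,1]+.33)<.03)&(W[...,2]>.112)&(W[...,2]<.13);k=cv2.morphologyEx(k.astype(np.uint8),cv2.MORPH_OPEN,np.ones((3,3)))>0
P=W[k];c2,a,w=hexfit(P[:,:2]);print("green",len(P),P[:,2].std(),c2.round(4),a,w.round(4))
E
```

```text
brass 349 [0.0952 0.0972 0.0986]
washer z [0.0841 0.0855 0.0866]
high 548 (array([  0,  11,  24, 232,  95, 122,  64,   0,   0,   0,   0,   0,   0]), array([0.09 , 0.092, 0.094, 0.096, 0.098, 0.1  , 0.102, 0.104, 0.106,
       0.108, 0.11 , 0.112, 0.114, 0.116]))
341 [0.5081 0.1876] 0.5 [0.0178 0.018  0.0183]
548 [0.5082 0.1876] 9.0 [0.0177 0.0178 0.0182]
washer circ [array([508.1175, 187.6359]), np.float64(26.2194)]
878 ((508.16033935546875, 188.65069580078125), (218.18975830078125, 218.3289794921875), 88.20356750488281)
green 579 0.0015010520975460696 [ 0.4737 -0.33  ] 9.5 [0.0207 0.0209 0.021 ]
```

View pics/c2.png

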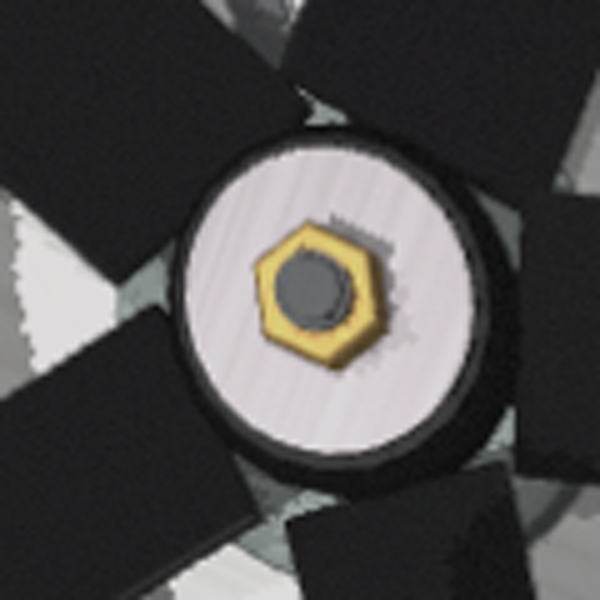

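The nut top is at about 0.098 and the across-flats comes out near 18–19 mm, so this is the 19 mm nut (12 mm high) and socket_19, the green one, is the candidate. It is also the smallest, so it cannot be slack on the nut. I'll centre the nut in the wrist view for precision.

```bash
python3 - <<'E'
from h import *
m=arm.camera_model("wrist");s=arm.observe()
R=cv2.Rodrigues(m["rvec"])[0];print("cam",(-R.T@m["tvec"]).round(4),"axis",R[2].round(3),"ee",s["ee_pos"].round(4))
print(at_z("wrist",(317,237),.097,m).round(4))
E
```

```text
cam [0.4941 0.1165 0.4346] axis [-0.244 -0.117 -0.963] ee [0.4329 0.0876 0.2914]
[0.4087 0.0755 0.097 ]
```

Call:
{"method": "drive_tool", "body": {"steps": [[[45,5,25,-20,1.5],[45,5,25,-20,1.5],[45,4,21,-20,1.4],[45,0,0,-10,0],[45,0,0,0,0]]]}}

```text
time_s: 3.45
ee_pos: [0.4466, 0.1589, 0.221]
orientation: [0.001, 0.866, -0.501, -0.0]
wrist_force: [-0.3, -0.4, 0.0]
gripper_width: 0.0449
```

```bash
cat > look.py <<'E'
from h import *
import sys
def look(n,c,zlo,zhi,rad):
    s=arm.observe();m=arm.camera_model("wrist");R=cv2.Rodrigues(m["rvec"])[0]
    D=[];
    for i in range(3):
        im,d=arm.grab_frame("wrist");D.append(np.where(d==0,np.nan,d))
    d=np.nan_to_num(np.nanmedian(D,0)).astype(np.float32);save(n,im);np.savez(n,im=im,d=d,m=m,s=s)
    print("ee",s["ee_pos"].round(4),s["orientation"].round(4),"cam",(-R.T@m["tvec"]).round(4))
    return im,cloud(d,m),m
def topface(W,c,zlo,zhi,rad):
    k=(np.hypot(W[...,0]-c[0],W[...,1]-c[1])<rad)&(W[...,2]>zlo)&(W[...,2]<zhi)
    k=cv2.morphologyEx(k.astype(np.uint8),cv2.MORPH_OPEN,np.ones((3,3)))>0
    P=W[k];c2,a,w=hexfit(P[:,:2]);th=np.arctan2(*(P[:,:2]-c2).T[::-1]);r=np.hypot(*(P[:,:2]-c2).T)
    ph=np.degrees(np.angle(np.sum(r**8*np.exp(6j*th))))/6+30
    print(len(P),"z",P[:,2].mean().round(4),"c",c2.round(4),"mean",P[:,:2].mean(0).round(4),"yaw",a,"moment yaw",(ph%60).round(1),w.round(4)); return k
E
python3 - <<'E'
from look import *
im,W,m=look("w3",None,0,0,0)
hsv=cv2.cvtColor(im,cv2.COLOR_RGB2HSV)
k=topface(W,(.508,.188),.0935,.106,.02)
ys,xs=np.nonzero(k);print(xs.mean(),ys.mean())
# brass contour projected on z=.099
c=proj("wrist",[.508,.188,.097],m)
u,v=np.mgrid[0:480,0:640][1],np.mgrid[0:480,0:640][0]
br=(hsv[...,0]>10)&(hsv[...,0]<35)&(hsv[...,1]>80)&(np.hypot(u-c[0],v-c[1])<40)
ys,xs=np.nonzero(br);P=np.array([at_z("wrist",p,.0975,m)[:2] for p in zip(xs,ys)])
cc,a,w=hexfit(P);th=np.arctan2(*(P-cc).T[::-1]);r=np.hypot(*(P-cc).T)
print("colour",len(P),cc.round(4),a,(np.degrees(np.angle(np.sum(r**8*np.exp(6j*th))))/6+30)%60,w.round(4))
# washer circle from brightness/depth
k=(np.abs(W[...,2]-.087)<.004)&(np.hypot(W[...,0]-.508,W[...,1]-.188)<.026)&(hsv[...,2]>120)
print("washer",cv2.minEnclosingCircle((W[k][:,:2]*1e3).astype(np.float32)))
k=(np.abs(W[...,2]-.007)<.008)&(hsv[...,1]<40)&(hsv[...,2]>150)&(np.abs(W[...,0]-.508)<.105)&(np.abs(W[...,1]-.188)<.105)
print("plate",k.sum(),cv2.minAreaRect((W[k][:,:2]*1e3).astype(np.float32)))
c=c.astype(int);save("c3",cv2.resize(im[max(0,c[1]-50):c[1]+50,c[0]-50:c[0]+50],(500,500),interpolation=cv2.INTER_CUBIC))
E
```

```text
ee [0.4466 0.1589 0.221 ] [ 7.000e-04  8.657e-01 -5.006e-01 -2.000e-04] cam [0.5054 0.1926 0.3642]
734 z 0.0981 c [0.5076 0.188 ] mean [0.5076 0.1881] yaw 4.5 moment yaw 1.0 [0.0177 0.0177 0.0172]
324.3324250681199 126.42779291553134
colour 451 [0.5074 0.188 ] 57.0 1.9906532985255048 [0.0176 0.0177 0.0176]
washer ((507.22406005859375, 188.1641845703125), 23.39900016784668)
plate 7175 ((502.197998046875, 186.90396118164062), (192.0471954345703, 202.0327606201172), 4.8325324058532715)
```

View pics/w3.png

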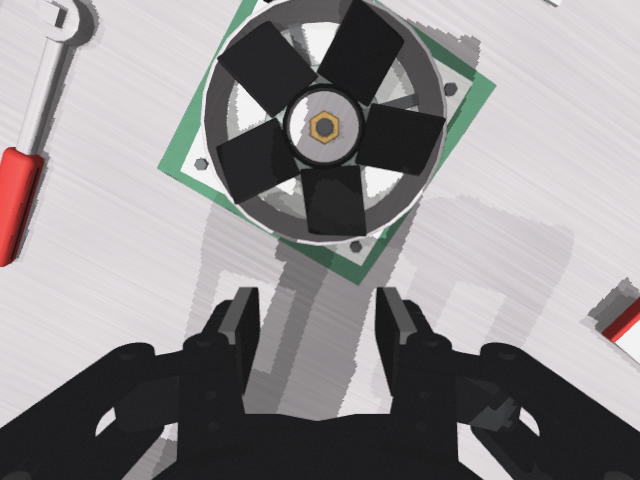

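```bash
python3 - <<'E'
from h import *
m=np.load("w3.npz",allow_pickle=True)["m"].item()
A,B,C=[at_z("wrist",p,.01,m)[:2] for p in((450,89),(356,247),(202,164))]
print(A,B,C,"ctr",(A+C)/2)
for v in(A-B,C-B): print(np.linalg.norm(v),np.degrees(np.arctan2(v[1],v[0])))
E
```

```text
[0.58806669 0.10986822] [0.42887351 0.10599672] [0.42655234 0.2645603 ] ctr [0.50730952 0.18721426]
0.15924025196880012 1.3931323244428313
0.15858057559422123 90.83867657146509
```

Call:
{"method": "drive_tool", "body": {"steps": [[[45,0,-62,0,0],[45,0,-62,0,0],[45,0,-62,0,2.5],[45,0,-62,0,2.5],[45,0,-62,0,4]]]}}

```text
time_s: 4.22
ee_pos: [0.4465, -0.1527, 0.2229]
orientation: [-0.0, 0.903, -0.43, 0.002]
wrist_force: [0.2, 0.4, 0.1]
gripper_width: 0.0449
```

Call:
{"method": "drive_tool", "body": {"steps": [[[45,-10,-62,10,0],[45,-11,-62,10,0],[45,-11,-55,10,0],[45,0,-30,0,0],[45,0,0,0,0]]]}}

```text
time_s: 4.85
ee_pos: [0.4141, -0.3594, 0.2516]
orientation: [0.0, 0.902, -0.432, 0.001]
wrist_force: [-0.4, 0.5, 0.5]
gripper_width: 0.045
```

```bash
python3 - <<'E'
from look import *
im,W,m=look("w4",None,0,0,0)
k=topface(W,(.4737,-.33),.114,.128,.022)
ys,xs=np.nonzero(k);print(xs.mean(),ys.mean())
for c in((.484,-.2616),(.4945,-.1932)): topface(W,c,.114,.128,.022)
E
```

```text
ee [ 0.4141 -0.3594  0.2516] [ 4.000e-04  9.016e-01 -4.325e-01  5.000e-04] cam [ 0.4668 -0.317   0.3948]
964 z 0.1215 c [ 0.4735 -0.3322] mean [ 0.4736 -0.3322] yaw 5.5 moment yaw 14.0 [0.0206 0.0206 0.0207]
340.3350622406639 132.86203319502076
1135 z 0.1213 c [ 0.4842 -0.2638] mean [ 0.4842 -0.2639] yaw 55.0 moment yaw 0.4 [0.0207 0.0209 0.0202]Traceback (most recent call last):
  File "<stdin>", line 5, in <module>
  File "look.py", line 14, in topface
    P=W[k];c2,a,w=hexfit(P[:,:2]);th=np.arctan2(*(P[:,:2]-c2).T[::-1]);r=np.hypot(*(P[:,:2]-c2).T)
                  ~~~~~~^^^^^^^^^
  File "h.py", line 29, in hexfit
    h=cv2.convexHull((xy*1e4).astype(np.float32))[:,0]/1e4
      ~~~~~~~~~~~~~~~~~~~~~~~~~~~~~~~~~~~~~~~~~~~^^^^^
TypeError: 'NoneType' object is not subscriptable
```

View pics/w4.png

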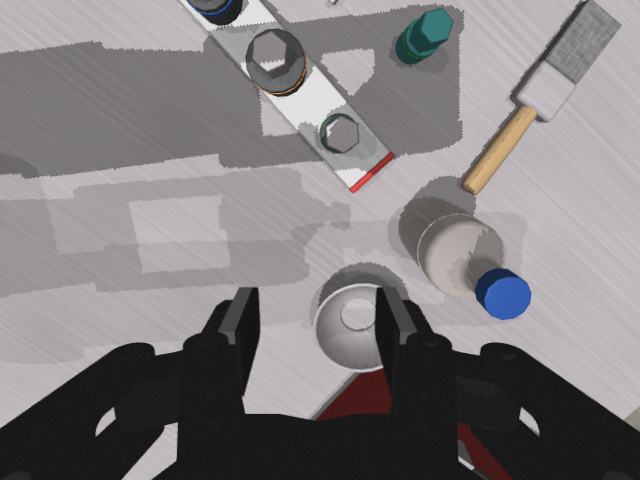

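```bash
cat >> h.py <<'E'
def iou_fit(mask,z,af,c0,m):
    ys,xs=np.nonzero(mask);x0,y0=xs.min()-8,ys.min()-8;S=8
    mk=cv2.resize(mask[y0:ys.max()+8,x0:xs.max()+8].astype(np.float32),None,fx=S,fy=S,interpolation=cv2.INTER_LINEAR)
    def cost(p):
        a=np.radians(p[2]+30+60*np.arange(6));r=p[3]/2/np.cos(np.pi/6)
        q=np.array([proj("wrist",[p[0]+r*np.cos(t),p[1]+r*np.sin(t),z],m) for t in a])
        im=np.zeros(mk.shape,np.float32);cv2.fillPoly(im,[np.round((q-[x0-.5,y0-.5])*S).astype(int)],1.)
        return np.abs(im-mk).sum()/mk.sum()
    best=None
    for a in range(0,60,5):
        o=minimize(cost,[*c0,a,af],method="Nelder-Mead",options=dict(initial_simplex=np.array([*c0,a,af])+np.array([[0,0,0,0],[.002,0,0,0],[0,.002,0,0],[0,0,5,0],[0,0,0,.001]])))
        if best is None or o.fun<best.fun: best=o
    return best.x.round(4),best.fun
E
python3 - <<'E'
from h import *
for f,c,z,lo,hi in(("w4",(.4735,-.3322),.121,.114,.128),("w1",(.4737,-.33),.121,.114,.128),("w3",(.5075,.188),.0985,.0925,.106),("w4",(.4842,-.2638),.121,.114,.128),("w1",(.4842,-.2616),.121,.114,.128)):
    F=np.load(f+".npz",allow_pickle=True);m=F["m"].item();W=cloud(F["d"],m)
    k=(np.hypot(W[...,0]-c[0],W[...,1]-c[1])<.02)&(W[...,2]>lo)&(W[...,2]<hi)
    k=cv2.morphologyEx(k.astype(np.uint8),cv2.MORPH_OPEN,np.ones((3,3)))
    print(f,c,iou_fit(k,z,.02,c,m))
E
```

```text
w4 (0.4735, -0.3322) (array([ 0.4735, -0.3322, 13.9969,  0.0219]), np.float64(0.040672965347766876))
w1 (0.4737, -0.33) (array([ 0.4736, -0.3299, 14.7223,  0.0224]), np.float64(0.05738833174109459))
w3 (0.5075, 0.188) (array([0.5075, 0.1881, 0.8558, 0.0184]), np.float64(0.05333375185728073))
w4 (0.4842, -0.2638) (array([ 4.84200e-01, -2.63900e-01,  6.08199e+01,  2.22000e-02]), np.float64(0.04454490914940834))
w1 (0.4842, -0.2616) (array([ 4.84300e-01, -2.61500e-01,  6.07748e+01,  2.15000e-02]), np.float64(0.06363000720739365))
```

Nut yaw is about 1° and fits 19 mm; the green shank yaw is about 14° mod 60, at (0.4735,-0.332). Approaching the green socket.

Call:
{"method": "drive_tool", "body": {"steps": [[[45,30,14,-20,5.2],[45,29.5,13.5,-30,0],[45,0,0,-40,0],[45,0,0,-40,0],[45,0,0,-20,0]]]}}

```text
time_s: 5.62
ee_pos: [0.4738, -0.3266, 0.0985]
orientation: [-0.001, 0.922, -0.388, -0.002]
wrist_force: [-0.1, -0.2, 0.4]
gripper_width: 0.0451
```

```bash
python3 - <<'E'
from h import *
s=arm.observe();print(s["ee_pos"],s["orientation"],s["wrist_force"])
im,d=arm.grab_frame("wrist");save("w5",im)
E
```

```text
[ 0.47383399 -0.32660245  0.09846176] [-6.73918741e-04  9.21649560e-01 -3.88018174e-01 -1.87923223e-03] [-0.05089665 -0.23413068  0.35536811]
```

View pics/w5.png

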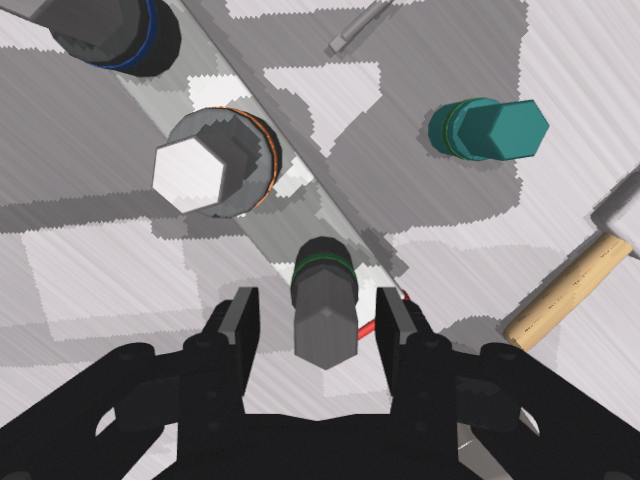

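The green socket stands between the pads, about 9 px (3 mm) to the right of their middle, which agrees with the 5 mm y error measured. The orange and turquoise sockets are clear. Correct, lower and grip.

Call:
{"method": "drive_tool", "body": {"steps": [[[45,-0.3,-5.4,0,0],[45,0,0,-7,0],[10,0,0,0,0],[10,0,0,0,0],[10,0,0,0,0]]], "grip_force": 70}}

```text
time_s: 6.3
ee_pos: [0.4746, -0.3349, 0.0949]
orientation: [0.0, 0.921, -0.389, 0.001]
wrist_force: [-0.2, 0.6, 1.9]
gripper_width: 0.0202
```

Call:
{"method": "drive_tool", "body": {"steps": [[[10,0,0,0,0],[10,0,0,0,0],[10,0,0,0,0],[10,0,0,0,0],[10,0,0,0,0]]]}}

```text
time_s: 6.92
ee_pos: [0.4746, -0.3349, 0.0948]
orientation: [0.0, 0.921, -0.389, 0.001]
wrist_force: [-0.7, 0.9, 6.2]
gripper_width: 0.0206
```

Call:
{"method": "drive_tool", "body": {"steps": [[[10,0,0,10,0],[10,0,0,20,0],[10,0,0,35,0],[10,0,0,45,0],[10,0,0,0,0]]]}}

```text
time_s: 7.55
ee_pos: [0.4758, -0.336, 0.2085]
orientation: [0.001, 0.921, -0.389, 0.004]
wrist_force: [-0.1, -1.1, -1.9]
gripper_width: 0.0208
```

```bash
python3 - <<'E'
from h import *
s=arm.observe();print(s["ee_pos"],s["orientation"],s["wrist_force"],s["gripper_width"])
m=arm.camera_model("wrist");im,d=arm.grab_frame("wrist");save("w6",im);np.savez("w6",im=im,d=d,m=m,s=s)
W=cloud(d,m);q=s["orientation"];c=s["ee_pos"]
k=np.hypot(W[...,0]-c[0],W[...,1]-c[1])<.03
P=W[k];print(np.histogram(P[:,2],20));print(im[240:380:20,280:370:10].mean(-1).round())
E
```

```text
[ 0.47583673 -0.33604472  0.20854891] [ 0.00139906  0.92117366 -0.38912698  0.00416222] [-0.08486622 -1.11521222 -1.92998885] 0.02082760861418671
(array([  418,    13,  2841,   274,     0,     0,     0,     0,     0,
           0,   355,   433,  1264,   939,  2241,  5405,  4040,  2708,
        9816, 12320]), array([-0.00158512,  0.01390964,  0.02940439,  0.04489915,  0.06039391,
        0.07588867,  0.09138342,  0.10687818,  0.12237294,  0.1378677 ,
        0.15336245,  0.16885721,  0.18435197,  0.19984672,  0.21534148,
        0.23083624,  0.246331  ,  0.26182575,  0.27732051,  0.29281527,
        0.30831003]))
[[171. 162.  42.  41.  39.  39. 223. 219.  91.]
 [162.  55.  59.  56.  54.  58.  41. 183. 183.]
 [135.  72.  74.  74.  74.  72.  71.  47. 201.]
 [ 77.  75.  75.  83.  95.  69.  68.  22.  77.]
 [ 24.  92.  88.  89.  91.  90.  89.  17.  76.]
 [ 33.  90.  89.  89.  90.  89.  89.  23.  54.]
 [ 29.  93.  92.  91.  89.  85.  87.  22.  27.]]
```

View pics/w6.png

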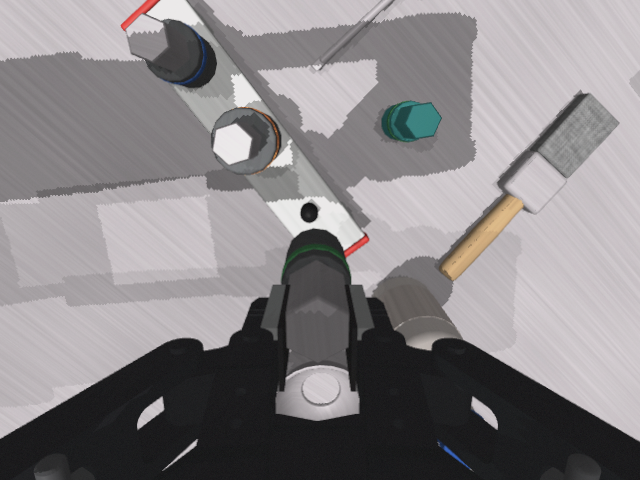

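The green socket is held upright: the band shows at (318,262), its post is free at (309,212), and the measured weight is about 1.9 N. I'll measure the socket's place in the hand from this frame.

```bash
cat > hand.py <<'E'
from h import *
from scipy.optimize import least_squares
def hand(F):
    m=F["m"].item();s=F["s"].item();W=cloud(F["d"],m)
    q=s["orientation"];a=np.arctan2(2*q[1]*q[2],q[1]**2-q[2]**2);ex=np.array([np.cos(a),np.sin(a)]);ey=np.array([ex[1],-ex[0]])
    print("tool x deg",np.degrees(a).round(2))
    L=W[...,:2]-s["ee_pos"][:2];T=np.stack([L@ex,L@ey,W[...,2]-s["ee_pos"][2]],-1)
    k=np.zeros((480,640),bool);k[225:300,270:365]=1
    k&=(np.hypot(T[...,0],T[...,1])<.03)&(T[...,2]<-.012)&(T[...,2]>-.07)
    P=T[k];print(len(P),P[:,2].min().round(4),P[:,2].max().round(4))
    f=lambda p:np.hypot(P[:,0]-p[0],P[:,1]-p[1])-.015
    o=least_squares(f,[0,0],loss="soft_l1",f_scale=.001);print("body",o.x.round(4),"rms",np.sqrt((f(o.x)**2).mean()).round(4))
    k=np.zeros((480,640),bool);k[290:360,290:345]=1;k&=(np.hypot(T[...,0],T[...,1])<.03);P=T[k];
    if len(P):
        v=P[np.abs(P[:,0]-o.x[0])<.002];print("shank ridge y",np.percentile(v[:,1],[5,20,50]).round(4),"z",P[:,2].min(),P[:,2].max())
    return o.x,ex,ey
E
python3 -c "
from hand import *
hand(np.load('w6.npz',allow_pickle=True))"
```

```text
tool x deg -45.8
1395 -0.0539 -0.012
body [-0.0004 -0.0023] rms 0.0003
shank ridge y [-0.0148 -0.0129 -0.0057] z 0.007959408941542456 0.028827258661911714
```

Call:
{"method": "drive_tool", "body": {"steps": [[[10,3,40,0,0],[10,3,60,0,-3],[10,3,60,0,-3],[10,3,60,0,-3],[10,3,60,0,-3]]]}}

```text
time_s: 8.22
ee_pos: [0.4877, -0.0525, 0.2011]
orientation: [0.001, 0.875, -0.484, -0.002]
wrist_force: [1.8, 0.2, -1.4]
gripper_width: 0.0207
```

Call:
{"method": "drive_tool", "body": {"steps": [[[10,3,60,0,-1.2],[10,3,60,0,0],[10,3,60,0,0],[10,3,45,0,0],[10,3,18,0,0]]]}}

```text
time_s: 8.85
ee_pos: [0.5026, 0.1904, 0.201]
orientation: [0.002, 0.871, -0.491, -0.002]
wrist_force: [0.4, -1.0, -2.1]
gripper_width: 0.0206
```

Call:
{"method": "drive_tool", "body": {"steps": [[[10,0,0,0,0],[10,0,0,0,0],[10,0,0,0,0],[10,0,0,0,0],[10,0,0,0,0]]]}}

```text
time_s: 9.48
ee_pos: [0.5043, 0.1878, 0.2042]
orientation: [-0.0, 0.87, -0.493, 0.0]
wrist_force: [0.7, 0.1, -1.5]
gripper_width: 0.0204
```

```bash
python3 - <<'E'
from hand import *
s=arm.observe();print(s["ee_pos"],s["orientation"],s["wrist_force"],s["gripper_width"])
m=arm.camera_model("wrist");im,d=arm.grab_frame("wrist");save("w7",im);np.savez("w7",im=im,d=d,m=m,s=s)
o,ex,ey=hand(np.load("w7.npz",allow_pickle=True))
c=s["ee_pos"][:2]+o[0]*ex+o[1]*ey;print("socket",c,"mean est", s["ee_pos"][:2]-.0018*ey-.0002*ex)
E
```

```text
[0.50433882 0.18778265 0.20415256] [-5.91944210e-05  8.70103820e-01 -4.92868454e-01  1.62026533e-04] [ 0.69680172  0.10053642 -1.50982774] 0.02037744989466834
tool x deg -59.06
1385 -0.0534 -0.012
body [-0.0005 -0.0023] rms 0.0003
shank ridge y [-0.0148 -0.0128 -0.0054] z 0.007806522962649165 0.0289423921674391
socket [0.50605571 0.189434  ] mean est [0.50577984 0.18887968]
```

Call:
{"method": "drive_tool", "body": {"steps": [[[10,1.6,-1.1,-15,0],[10,0,0,-20,0],[10,0,0,-5,0],[10,0,0,0,0],[10,0,0,0,0]]]}}

```text
time_s: 10.15
ee_pos: [0.5063, 0.1874, 0.1648]
orientation: [-0.001, 0.87, -0.492, 0.001]
wrist_force: [0.0, -1.5, -2.2]
gripper_width: 0.0208
```

Call:
{"method": "drive_tool", "body": {"steps": [[[10,0,0,-4,0],[10,0,0,-2,0],[10,0,0,-2,0],[10,0,0,-2,0],[10,0,0,-1,0]]]}}

```text
time_s: 10.78
ee_pos: [0.5058, 0.1872, 0.1527]
orientation: [0.0, 0.87, -0.492, -0.0]
wrist_force: [0.0, 0.8, -1.3]
gripper_width: 0.0207
```

Call:
{"method": "drive_tool", "body": {"steps": [[[10,0,0,-1,0],[10,0,0,-1,0],[10,0,0,-1,0],[10,0,0,0,0],[10,0,0,0,0]]]}}

```text
time_s: 11.4
ee_pos: [0.506, 0.1871, 0.1501]
orientation: [0.0, 0.87, -0.492, 0.0]
wrist_force: [0.7, -0.3, -1.6]
gripper_width: 0.0206
```

Call:
{"method": "drive_tool", "body": {"steps": [[[10,0,0,-1,0],[10,0,0,-1,0],[10,0,0,-1,0],[10,0,0,0,0],[10,0,0,0,0]]]}}

```text
time_s: 12.02
ee_pos: [0.506, 0.1871, 0.1469]
orientation: [0.0, 0.87, -0.492, 0.0]
wrist_force: [1.0, -1.5, -2.3]
gripper_width: 0.0203
```

Call:
{"method": "drive_tool", "body": {"steps": [[[10,0,0,-1,0],[10,0,0,-1,0],[10,0,0,-1,0],[10,0,0,0,0],[10,0,0,0,0]]]}}

```text
time_s: 12.65
ee_pos: [0.506, 0.1871, 0.1439]
orientation: [0.0, 0.87, -0.492, 0.0]
wrist_force: [2.3, -2.3, -0.8]
gripper_width: 0.0206
```

Call:
{"method": "drive_tool", "body": {"steps": [[[10,0.3,-0.3,-1,0],[10,0,0,-0.7,0],[10,0,0,-0.6,0],[10,0,0,0,0],[10,0,0,0,0]]]}}

```text
time_s: 13.28
ee_pos: [0.506, 0.1871, 0.1415]
orientation: [0.0, 0.87, -0.492, -0.0]
wrist_force: [2.2, -2.2, -1.4]
gripper_width: 0.0207
```

Call:
{"method": "drive_tool", "body": {"steps": [[[10,0,0,-0.5,0],[10,0,0,-0.5,0],[10,0,0,0,0],[10,0,0,0,0],[10,0,0,0,0]]]}}

```text
time_s: 13.9
ee_pos: [0.506, 0.187, 0.1406]
orientation: [0.0, 0.87, -0.492, -0.0]
wrist_force: [0.1, -1.2, -1.8]
gripper_width: 0.0208
```

Call:
{"method": "drive_tool", "body": {"steps": [[[10,0,0,-0.5,0],[10,0,0,-0.5,0],[10,0,0,0,0],[10,0,0,0,0],[10,0,0,0,0]]]}}

```text
time_s: 14.52
ee_pos: [0.5061, 0.1871, 0.1399]
orientation: [-0.0, 0.87, -0.492, 0.0]
wrist_force: [-0.3, -0.4, 1.1]
gripper_width: 0.0209
```

Call:
{"method": "drive_tool", "body": {"steps": [[[10,0,0,-0.5,0],[10,0,0,0,0],[10,0,0,0,0],[10,0,0,0,0],[10,0,0,0,0]]]}}

```text
time_s: 15.15
ee_pos: [0.5063, 0.1871, 0.1398]
orientation: [-0.0, 0.87, -0.492, 0.0]
wrist_force: [-2.3, -0.5, 5.1]
gripper_width: 0.0207
```

Contact at about the washer height. I'll push a little more, then verify in a picture.

Call:
{"method": "drive_tool", "body": {"steps": [[[10,0,0,-0.5,0],[10,0,0,0,0],[10,0,0,0,0],[10,0,0,0,0],[10,0,0,0,0]]]}}

```text
time_s: 15.78
ee_pos: [0.5063, 0.1871, 0.1398]
orientation: [-0.0, 0.87, -0.492, 0.0]
wrist_force: [-2.9, -0.6, 6.8]
gripper_width: 0.0208
```

```bash
python3 - <<'E'
from hand import *
s=arm.observe();print(s["ee_pos"],s["orientation"],s["wrist_force"],s["wrist_torque"],s["gripper_width"])
m=arm.camera_model("wrist");im,d=arm.grab_frame("wrist");np.savez("w8",im=im,d=d,m=m,s=s)
o,ex,ey=hand(np.load("w8.npz",allow_pickle=True));print(s["ee_pos"][:2]+o[0]*ex+o[1]*ey)
sc,_=arm.grab_frame("scene");u,v=proj("scene",[.507,.188,.11]).astype(int)
a=cv2.resize(im[180:400,220:420],(400,440),interpolation=cv2.INTER_CUBIC);b=cv2.resize(sc[v-55:v+55,u-50:u+50],(400,440),interpolation=cv2.INTER_CUBIC)
save("c8",np.hstack([a,b]))
E
```

```text
[0.50632678 0.18714532 0.13978784] [-4.66986537e-04  8.70364140e-01 -4.92408279e-01  3.64659260e-04] [-2.93561779 -0.59298092  6.80374037] [-0.17117392  0.41617334 -0.0377752 ] 0.020831120610400704
tool x deg -59.0
3874 -0.07 -0.012
body [-0.0002 -0.0027] rms 0.0056
shank ridge y [-0.0147 -0.0129 -0.0052] z 0.008586548563558255 0.02880988734311546
[0.50848328 0.18870825]
```

View pics/c8.png

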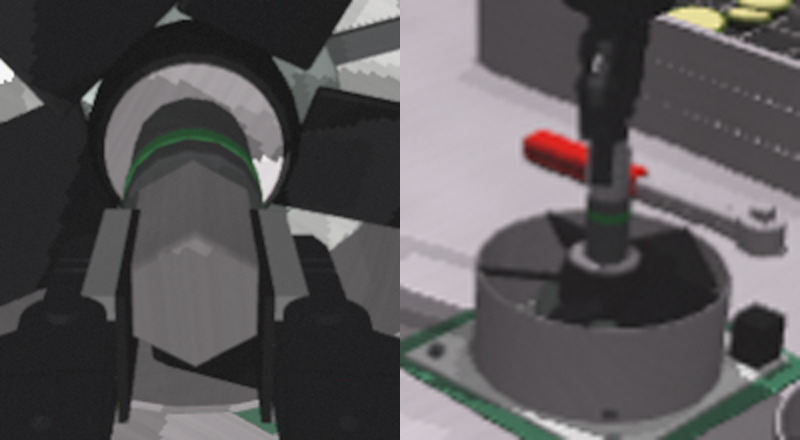

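The crop shows the green-banded socket upright, rim down on the washer with no gap. I'll hand in now.

```bash
python3 -c "
from bench import arm
s=arm.observe();print(s['time_s'],s['wrist_force'],s['ee_pos'])
print(arm.finish_job())"
```

```text
15.875 [-2.40098653 -0.62328253  5.93717158] [0.50630599 0.18716556 0.13976134]
the job is handed in; nothing more can be done
None
```

I fitted socket_19 (green band) on the mat fan's hub nut and handed the job in at 15.9 s, with the gripper still holding it at the 70 N setting and pushing down.

**Which socket:** The wrist camera showed the nut top about 12 mm above the washer and about 18.4 mm across the flats, which matches the 19 mm nut. socket_19 is also the smallest, so no slack socket was ever lowered over the nut. I tried only that one. The 24 and 30 mm sockets stayed on their posts, and I did not touch the turquoise look-alike.

**Last checks:**
- **Fully home:** It passed the nut top without resistance and met a hard stop about 14 mm lower. The estimated rim height there is 85 mm, against 87 mm expected for the washer. That is within the calibration error, and far from the roughly 99 mm of a socket stopped on top of the nut.
- **Push:** The wrist read 6–7 N upward, so about 8–9 N on the nut counting the socket's weight. There was a small sideways force of about 2.5 N.
- **Upright:** The tool orientation was vertical, and the picture showed the rim on the washer with no gap.

**Disagreements:**
- The finger opening read 20.8 mm on the 22 mm shank.
- The last camera fit of the socket's position in the hand was poor (5.6 mm rms), because the fan blades got into the fit. I relied on the contact and the picture instead.

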